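# Blow off connector housings and pack them

## Task

First shut the air valve fully, then stand every connector housing from the work mat upright in its own pocket of the blow-off tray. Open the valve to its half-way mark (45 degrees) and leave it there for at least three seconds, shut it fully again, and only then move all the housings into the white crate, standing upright flat on its floor. The housings are thin-walled: grip them gently, with no more than 10 N, and leave the screwdriver, the dish of screws and the cutters where they are.

Things in the scene. Friction and masses are not known exactly. Their poses are not given: they have to be found in the camera images.
- housing0: black moulded plastic connector housing, thin-walled; it stands upright on a flange foot 64 (x) x 48 (y) x 8 mm high, above which is a block 44 (x) x 30 (y) mm, centred, up to 45 mm above the underside, with two round sockets in its top face; 50 to 85 g; origin at the centre of the underside, z up through the sockets; best gripped across its 30 mm width (y), from above; may be absent
- housing1: black moulded plastic connector housing, thin-walled; it stands upright on a flange foot 64 (x) x 48 (y) x 8 mm high, above which is a block 44 (x) x 30 (y) mm, centred, up to 45 mm above the underside, with two round sockets in its top face; 50 to 85 g; origin at the centre of the underside, z up through the sockets; best gripped across its 30 mm width (y), from above; may be absent
- housing2: black moulded plastic connector housing, thin-walled; it stands upright on a flange foot 64 (x) x 48 (y) x 8 mm high, above which is a block 44 (x) x 30 (y) mm, centred, up to 45 mm above the underside, with two round sockets in its top face; 50 to 85 g; origin at the centre of the underside, z up through the sockets; best gripped across its 30 mm width (y), from above; may be absent
- housing3: black moulded plastic connector housing, thin-walled; it stands upright on a flange foot 64 (x) x 48 (y) x 8 mm high, above which is a block 44 (x) x 30 (y) mm, centred, up to 45 mm above the underside, with two round sockets in its top face; 50 to 85 g; origin at the centre of the underside, z up through the sockets; best gripped across its 30 mm width (y), from above; may be absent
- mat: tan work mat 270 (x) x 240 (y) x 3 mm, fixed, on which the housings stand at the start; origin at the centre of its underside
- tray: blow-off tray, aluminium, fixed: a block 70 (x) x 250 (y) mm with its perforated floor 25 mm above the bench, ringed by a rim and parted by two dividers, all 4 mm thick and 10 mm high, into three pockets in a row along y, each 62 (x) x 78 (y) mm; a housing stands in a pocket with its long side along the tray's y; origin at the centre of the underside, z up
- pocket0 (a point): centre of the floor of one pocket of the blow-off tray; axes as the tray's
- pocket1 (a point): centre of the floor of one pocket of the blow-off tray; axes as the tray's
- pocket2 (a point): centre of the floor of one pocket of the blow-off tray; axes as the tray's
- crate: white plastic crate, fixed, open at the top, 200 (x) x 270 (y) x 60 mm high, walls and floor 5 mm thick; origin at the centre of the underside, z up
- valve: fixed brass quarter-turn ball valve with pipe stubs along its y; the origin is on the lever's turning axis (vertical), on the bench. A flat aluminium square, top 38 mm up, reaches 102 mm towards its -x and -y, with black ribs at closed (-x), half open (the long rib on the diagonal) and fully open (-y)
- valve_lever (a joint): opening angle of the valve lever in rad: 0 = shut against its stop (lever points along the valve's -x), 1.571 = fully open (lever points along the valve's -y); it grows counterclockwise seen from above, needs about 0.2 N m, and stays where it is left
- lever_grip (a point): point to grip on the valve lever, 68 mm from the turning axis and 75 mm above the bench; the lever is a steel bar 14 mm wide and 18 mm high (66 to 84 mm above the bench), ending 90 mm from the axis; the point's x axis runs along the bar towards the turning axis
- driver: orange and black air screwdriver lying on the bench, 260 mm long, 36 mm thick, not to be disturbed; origin under its middle, x towards its bit
- screw_dish: yellow dish of brass screws, 80 mm across and 30 mm high, not to be disturbed; origin at the centre of the underside
- cutters: red-handled side cutters lying on the bench, 125 mm long, 14 mm high, not to be disturbed; origin under the pivot
Mind the look-alikes: they are no part of the job. Leave any yellow look-alike of the housing1 alone.

How it is judged:
By the outcome, as a careful person would: the job done as asked, in the order asked, and still so for the second after the job is handed in, with the robot touching nothing.
Of housing0, housing1, housing2, housing3 only 2 to 3 are there at a start; the rules pass over those that are not, and their reading is None.
At some moment in a run one of housing0, housing1, housing2, housing3 may be knocked a few centimetres aside while the robot is not near it.
Once in a run the grip may slacken for a moment while it holds something.
It also fails if it takes over 210 s, if anything falls off the work surface, if the arm or the gripper's body presses on something with over 40 N, if the wrist force passes 120 N, or if a joint passes its speed limit or range.

## Robot

A 6-joint arm with a two-finger parallel gripper is mounted at the origin on the work surface. World frame = base frame: x ahead of the robot, y to its left, z up, the work surface at z = 0. Lengths are in m, angles in rad, forces in N, time in s.
With the tool pointing down it reaches from about 0.35 to 0.85 m from the base axis. Payload 8.1 kg.
Tool frame: the origin (TCP) lies on the centre line of the jaws, within the pads' length; the fingertips stand 17 mm ahead of it and the grasp point (between the pads) lies 2 mm behind it; z points along the fingers, y is the line along which they close (so a half turn about z gives the same grasp; the last joint's range is limited). The gripper opens to 93 mm and grips with 3 to 60 N. Pads are 15 mm wide; open, the fingers measure 128 mm over their backs; the gripper's body (75 mm by 188 mm) begins 65 mm behind the grasp point.
Start: joints at [-1.216, 0.13, 1.488, -0, 1.523, -0.085], TCP at [0.255, -0.543, 0.201] pointing down, gripper open.
Joint ranges: [-2.96, 2.96], [-0.89, 2.26], [0.02, 2.5], [-1.34, 4.48], [0, 2.73], [-2.66, 2.66]. Speed limits (rad/s): [2.39, 2.39, 2.79, 3.14, 3.14, 3.14].

## Interface

Orientations are given as a rotation vector (axis times angle).
In Python, from plant import telemetry, viewer, order gives the robot as it stands.
- The arm moves only by the tool send_rows, never from a script. Its argument "plan" is a list that holds one entry, the list of rows, each a list of 5 numbers: the closure, from -1 (fully open) to 1 (shut), then the shift along the world's x, y, z normalised to -1 to 1, where 1 is 0.2 m, then the turn about the world's z normalised to -1 to 1, where 1 is 60 degrees. A call has 1 to 20 rows; each row is the pose to reach, as a shift and turn from the pose commanded when the call began; what a row does not reach only later rows make up. A row lasts 1/12 s, in which the tool goes at most 41.7 mm and 7.16 degrees, less where a joint would pass 70% of its speed; a pose out of reach is approached as far as the arm can. A call with a number of a shift or a turn outside -1 to 1 is refused whole. A call with a gripper value outside its range is refused whole. The fingers move at their own pace and stop on an object; "force" is the grip in N (left out, the last holds). Time passes only in rows, so rows that repeat a pose let the fingers close. It gives the time, the measured TCP pose, the force, the opening and the grip force at its end, in the units of the state.
- telemetry.read_state(): the state, without advancing time (a new reading comes with each control period).
- viewer.read_camera(name): name is "side" or "top"; returns (picture, depth): 420x560x3 uint8, blue, green, red; 420x560 float32, m along the optical axis (not along the pixel's ray), 0 where there is no reading.
- viewer.calibration(name): a dict with "camera_matrix" (3x3 intrinsics, pixels), "dist_coeffs" ([k1, k2, p1, p2, k3] as OpenCV has them; the pictures are not rectified), "extrinsics" (4x4, takes a point from camera to world coordinates). Camera axes: x right, y up, looking along -z (the intrinsics and any distortion apply to the point x, -y, -z); pixel columns grow to the right and rows downward; lengths in m; the calibration is good to about 2 mm. A picture is of the moment at which its call begins. calibration takes no time and is no camera call.
- order.close_job(): hands the job in; it is judged then, once.
The state is a dict: "t": time; "q": joint angles; "dq": joint speeds; "joint_torque": joint torques, N m; "tool_pos": TCP position; "orientation": TCP orientation; "force": force on the tool from outside, world axes, zero at the start; "wrist_torque": the same for the moment, N m; "opening": finger opening in m; "gripper_force": force on a finger pad.
Only numpy, scipy, OpenCV 4.12 (cv2) and the standard library are available. Lean on these libraries where they do the work, as an engineer would, in place of code of your own. Each camera call takes 0.05 s, during which the arm holds its last target. There are 200 camera calls.

## Working session

There is one attempt and no reset: what is moved stays moved. The work goes in short steps, Python scripts to look and compute and a tool call to move; the robot and the scene stay as the last step left them, time stands still between calls to the robot, and variables do not carry over. Pictures are saved under pics/ and viewed, at most 14 in all, crops included, and the job is handed in when it is done.

Besides the shell and the picture viewer there is one more tool, called as name(argument=value, ...), one argument or row to a line, values as JSON. send_rows: Moves the arm, as the interface text tells. Scaled input: -1 to 1 covers 0.2 m each way for a shift and 60 degrees each way for a turn. Its arguments: {"type":"object","properties":{"plan":{"type":"array"},"force":{"type":"number"}},"required":["plan"]}

```bash
mkdir -p pics
cat > h.py <<'E'
import numpy as np, cv2
from plant import telemetry, viewer, order
def pts(name, depth):
    c=viewer.calibration(name);K=np.array(c["camera_matrix"],float);D=np.array(c["dist_coeffs"],float);E=np.array(c["extrinsics"])
    h,w=depth.shape
    u,v=np.meshgrid(np.arange(w),np.arange(h))
    n=cv2.undistortPoints(np.stack([u,v],-1).reshape(-1,1,2).astype(np.float64),K,D).reshape(h,w,2)
    P=np.stack([n[...,0]*depth,-n[...,1]*depth,-depth],-1)
    return P@E[:3,:3].T+E[:3,3]
def ray(name,uv,z):
    c=viewer.calibration(name);K=np.array(c["camera_matrix"],float);D=np.array(c["dist_coeffs"],float);E=np.array(c["extrinsics"])
    n=cv2.undistortPoints(np.array(uv,float).reshape(-1,1,2),K,D).reshape(-1,2)
    d=np.c_[n[:,0],-n[:,1],-np.ones(len(n))]@E[:3,:3].T
    o=E[:3,3]
    return o+d*((z-o[2])/d[:,2])[:,None]
E
python3 - <<'E'
from h import *
for n in ("top","side"):
    i,d=viewer.read_camera(n); cv2.imwrite(f"pics/{n}0.png",i); np.save(f"pics/{n}0.npy",d)
    print(n,np.round(viewer.calibration(n)["extrinsics"],3).tolist(), (d==0).mean())
s=telemetry.read_state(); print(s)
E
```

```text
top [[0.005, 0.994, -0.113, 0.449], [-1.0, 0.008, 0.02, 0.04], [0.02, 0.113, 0.993, 1.039], [0.0, 0.0, 0.0, 1.0]] 0.0039625850340136055
side [[-0.77, 0.352, -0.532, -0.109], [-0.638, -0.448, 0.627, 0.789], [-0.018, 0.822, 0.569, 0.76], [0.0, 0.0, 0.0, 1.0]] 0.0037670068027210886
{'t': 0.1, 'q': array([-1.21639177e+00,  1.31099130e-01,  1.48913029e+00, -2.33011349e-05,
        1.52301744e+00, -8.53940140e-02]), 'dq': array([ 0.00208807, -0.00209658, -0.00315547, -0.00079679, -0.00100664,
       -0.00013522]), 'joint_torque': array([ 8.14414470e-04, -5.61339819e+01, -4.93097985e+01,  7.69951427e-02,
        2.91753252e-02, -7.51981338e-05]), 'tool_pos': array([ 0.25528357, -0.54239305,  0.20000634]), 'orientation': array([-3.06434414e+00, -6.84924628e-01,  3.84475755e-04]), 'force': array([-1.12777978,  0.48214329, -0.49258191]), 'wrist_torque': array([0.03910605, 0.0303847 , 0.05336912]), 'gripper_force': 0.0, 'opening': 0.09293567064193661}
```

View pics/top0.png

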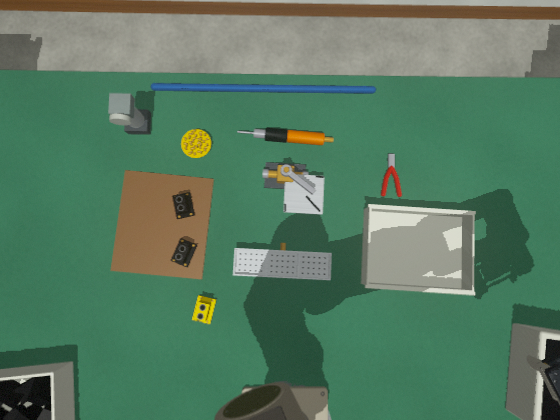

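View pics/side0.png

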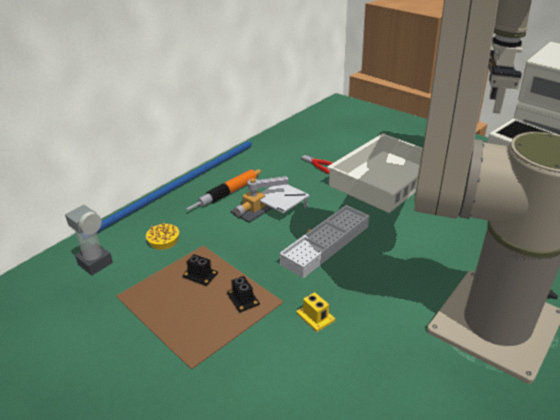

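The top view shows two black housings on the mat at (183,205) and (184,252), and the yellow look-alike at (204,309). The tray is at (282,263), the crate at (418,248), and the valve at (290,175) with its lever partly open, pointing to about (312,190).

```bash
cat >> h.py <<'E'
def rect(P,m):
    xy=P[m][:,:2].astype(np.float32); (c,s,a)=cv2.minAreaRect(xy*1000)
    return np.round(c,1),np.round(s,1),round(a,1),m.sum(),np.round(np.median(P[m][:,2])*1000,1)
def box(m,u0,u1,v0,v1):
    k=np.zeros_like(m);k[v0:v1,u0:u1]=m[v0:v1,u0:u1];return k
def scene(i,d):
    P=pts("top",d); Z=P[...,2]; g=i.max(2)
    return P,Z,g
def housings(i,d,u0,u1,v0,v1,zlo,zhi):
    P,Z,g=scene(i,d)
    m=box((g<90)&(Z>zlo)&(Z<zhi),u0,u1,v0,v1).astype(np.uint8)
    n,l,st,_=cv2.connectedComponentsWithStats(m)
    for k in range(1,n):
        if st[k,4]>40: print("H",rect(P,l==k),st[k].tolist())
E
python3 - <<'E'
from h import *
i=cv2.imread("pics/top0.png");d=np.load("pics/top0.npy")
P,Z,g=scene(i,d)
print("mat z",np.median(Z[190:200,130:150]),"bench",np.median(Z[330:340,100:140]))
housings(i,d,110,215,170,280,0.035,0.06)
housings(i,d,110,215,170,280,0.006,0.06)
print("tray",rect(P,box((Z>.018)&(Z<.045),225,340,245,285)))
print("tray rim",rect(P,box((Z>.030)&(Z<.045),225,340,245,285)))
print("crate top",rect(P,box((Z>.052)&(Z<.07),350,490,195,305)))
print("crate inner",rect(P,box((Z>.0)&(Z<.02)&(i.min(2)>120),350,490,195,305)))
m=box((Z>.076)&(Z<.095),255,335,155,220);print("lever",rect(P,m));
q=P[m]; print(q.min(0),q.max(0))
m=box((Z>.03)&(Z<.045)&(i.min(2)>150),280,330,165,220);print("plate",rect(P,m), cv2.boxPoints(cv2.minAreaRect((P[m][:,:2]*1000).astype(np.float32))).round().tolist())
c=np.hstack([cv2.resize(i[150:225,245:340],None,fx=5,fy=5,interpolation=cv2.INTER_CUBIC)[:375],cv2.resize(i[190:265,160:220],None,fx=5,fy=5,interpolation=cv2.INTER_CUBIC)])
cv2.imwrite("pics/crop1.png",c)
E
```

```text
mat z 0.002844829220935763 bench -1.7722911104245398e-05
H (array([574.2, 271. ]), array([47.3, 30.2]), 12.6, np.int64(216), np.float64(47.7)) [173, 194, 15, 20, 216]
H (array([449.1, 265.1]), array([30.1, 46.3]), 68.6, np.int64(218), np.float64(48.0)) [172, 243, 18, 20, 218]
H (array([573. , 269.7]), array([65.2, 47.2]), 14.4, np.int64(405), np.float64(41.9)) [172, 192, 22, 27, 405]
H (array([448.2, 264.8]), array([46.3, 63.3]), 68.2, np.int64(401), np.float64(42.4)) [171, 238, 26, 29, 401]
tray (array([426.9,   5.8]), array([252.9,  82.8]), 87.4, np.int64(2711), np.float64(25.5))
tray rim (array([420.5,   6.1]), array([252.9,  70.1]), 87.4, np.int64(496), np.float64(34.9))
crate top (array([ 460.9, -344.7]), array([275.7, 211.8]), 86.7, np.int64(1469), np.float64(59.8))
crate inner (array([ 461.2, -370.7]), array([282.3, 226.6]), 86.4, np.int64(6579), np.float64(5.2))
lever (array([630.3, -27.3]), array([103.1,  26.4]), 47.6, np.int64(279), np.float64(84.0))
[ 0.59745353 -0.07172775  0.07693261] [0.6704633  0.01390776 0.09370349]
plate (array([603.8, -49.2]), array([102.5, 103.7]), 87.7, np.int64(1121), np.float64(38.0)) [[550.0, -98.0], [654.0, -102.0], [658.0, -0.0], [554.0, 4.0]]
```

View pics/crop1.png

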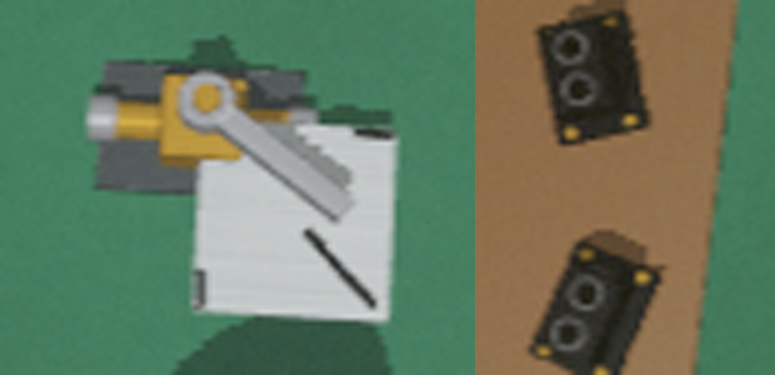

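The crop confirms the valve layout. The pivot is at about (286,170), the lever points to about (313,192), and the closed rib is at lower left (image down is world -x). Next I fit the lever precisely.

```bash
cat >> h.py <<'E'
def lever(i,d):
    P,Z,g=scene(i,d)
    s=i.max(2).astype(int)-i.min(2)
    m=box((Z>.080)&(Z<.088)&(s<60),255,345,155,230)
    q=P[m][:,:2]
    vx,vy,x0,y0=cv2.fitLine((q*1000).astype(np.float32),cv2.DIST_HUBER,0,.01,.01).ravel()
    t=(q*1000-[x0,y0])@[vx,vy]
    e=[np.array([x0,y0])+[vx*k,vy*k] for k in (t.min(),t.max())]
    print("lever dir",np.degrees(np.arctan2(vy,vx)),"ends",np.round(e,1).tolist(),"n",m.sum())
E
python3 - <<'E'
from h import *
i=cv2.imread("pics/top0.png");d=np.load("pics/top0.npy")
lever(i,d)
print("pivot by px",ray("top",[286.4,169.8],.088)*1000,"tip",ray("top",[313,192],.084)*1000)
print("long rib",ray("top",[[245+307/5,150+232/5],[245+373/5,150+303/5]],.038)*1000)
s=telemetry.read_state();print(s["tool_pos"])
E
```

```text
lever dir 52.857018 ends [[600.7, -70.3], [662.5, 11.2]] n 237
pivot by px [[654.49221341  -1.9939254   88.        ]] tip [[599.5184957  -68.86434405  84.        ]]
long rib [[594.99719802 -56.73660127  38.        ]
 [557.89625792 -91.08628434  38.        ]]
[ 0.25528357 -0.54239305  0.20000634]
```

send_rows(
  plan=[
    [[-1,0.9,1,0,0.44],[-1,0.9,1,0,0.44],[-1,0.9,1,0,0.44],[-1,0.9,1,0,0.44],[-1,0.9,1,0,0.44],[-1,0.9,1,0,0.44],[-1,0.9,1,0,0.44],[-1,0.9,1,0,0.44]],
  ],
  force=20,
)

```text
t: 0.77
tool_pos: [0.4379, -0.3392, 0.2005]
orientation: [-2.824, -1.373, -0.002]
force: [0.2, -0.3, 0.0]
opening: 0.0929
gripper_force: 0.0
```

send_rows(
  plan=[
    [[-1,0.7,1,0,0],[-1,0.7,1,0,0],[-1,0.7,1,0,0],[-1,0.7,1,0,0],[-1,0.7,1,0,0],[-1,0.7,1,0,0],[-1,0.7,1,0,0],[-1,0.7,1,0,0]],
  ],
)

```text
t: 1.43
tool_pos: [0.5757, -0.1419, 0.2002]
orientation: [-2.826, -1.371, 0.002]
force: [-0.2, 0.8, -0.7]
opening: 0.0929
gripper_force: 0.0
```

send_rows(
  plan=[
    [[-1,0.19,0.44,0,0],[-1,0.19,0.44,0,0],[-1,0.19,0.44,0,0],[-1,0.19,0.44,0,0],[-1,0.19,0.44,-0.2,0],[-1,0.19,0.44,-0.4,0],[-1,0.19,0.44,-0.5,0],[-1,0.19,0.44,-0.6,0],[-1,0.19,0.44,-0.635,0],[-1,0.19,0.44,-0.635,0],[-1,0.19,0.44,-0.635,0],[-1,0.19,0.44,-0.635,0]],
  ],
)

```text
t: 2.43
tool_pos: [0.6146, -0.056, 0.076]
orientation: [2.827, 1.365, 0.003]
force: [0.4, 0.4, 0.2]
opening: 0.0933
gripper_force: 0.0
```

send_rows(
  plan=[
    [[1,0,0,0,0],[1,0,0,0,0],[1,0,0,0,0],[1,0,0,0,0],[1,0,0,0,0],[1,0,0,0,0],[1,0,0,0,0],[1,0,0,0,0],[1,0,0,0,0],[1,0,0,0,0],[1,0,0,0,0],[1,0,0,0,0]],
  ],
)

```text
t: 3.43
tool_pos: [0.6135, -0.0549, 0.0739]
orientation: [-2.828, -1.367, 0.0]
force: [0.5, 0.8, 0.6]
opening: 0.0172
gripper_force: 0.0
```

send_rows(
  plan=[
    [[1,0,0,0,0],[1,0,0,0,0],[1,-0.033,0.029,0,-0.12],[1,-0.033,0.029,0,-0.12],[1,-0.06,0.06,0,-0.24],[1,-0.06,0.06,0,-0.24],[1,-0.085,0.095,0,-0.355],[1,-0.085,0.095,0,-0.355],[1,-0.104,0.133,0,-0.47],[1,-0.104,0.133,0,-0.47],[1,-0.118,0.172,0,-0.59],[1,-0.118,0.172,0,-0.59],[1,-0.128,0.213,0,-0.705],[1,-0.128,0.213,0,-0.705],[1,-0.133,0.254,0,-0.82],[1,-0.133,0.254,0,-0.82],[1,-0.133,0.287,0,-0.913],[1,-0.133,0.287,0,-0.913],[1,-0.133,0.296,0,-0.935],[1,-0.133,0.296,0,-0.935]],
  ],
)

```text
t: 5.1
tool_pos: [0.5871, 0.0039, 0.074]
orientation: [3.14, -0.11, 0.0]
force: [-0.2, -0.1, 0.5]
opening: 0.0005
gripper_force: 0.0
```

send_rows(
  plan=[
    [[1,0,0,0,0],[1,0,0,0,0],[1,0,0,0,0],[1,0,0,0,0]],
  ],
)

```text
t: 5.43
tool_pos: [0.5869, 0.0041, 0.0739]
orientation: [3.139, -0.121, -0.0]
force: [-0.2, -0.9, -0.5]
opening: 0.0006
gripper_force: 0.0
```

Run:
```python
from h import *
i,d=viewer.read_camera("top");j,e=viewer.read_camera("side")
a=cv2.resize(i[140:235,235:350],None,fx=3.5,fy=3.5,interpolation=cv2.INTER_CUBIC);b=cv2.resize(j[140:235,215:330],None,fx=3.5,fy=3.5,interpolation=cv2.INTER_CUBIC)
cv2.imwrite("pics/c2.png",np.hstack([a,b])[:, :800])
```

```text
(no output)
```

View pics/c2.png

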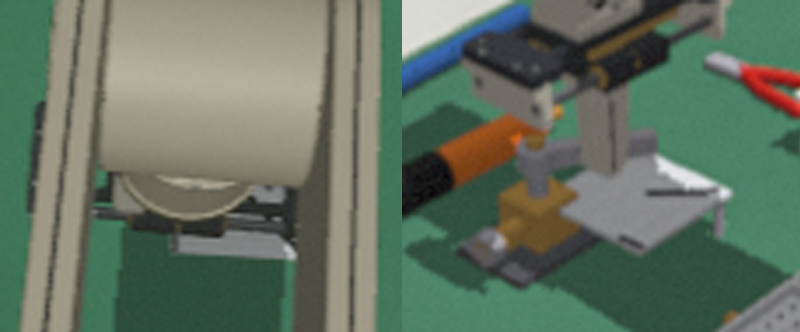

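The left half (top view) is mostly hidden by the arm. The side view shows the lever still pointing away from the closed rib, with the fingers shut in front of it, so the grip was lost. I'll back off and measure the lever again.

send_rows(
  plan=[
    [[1,0,0,0.5,0],[1,0,0,0.5,0],[1,0,0,0.5,0],[-1,0,0,0.6,0],[-1,-0.7,0.9,0.6,0],[-1,-0.7,0.9,0.6,0],[-1,-0.7,0.9,0.6,0],[-1,-0.7,0.9,0.6,0],[-1,-0.7,0.9,0.6,0],[-1,-0.7,0.9,0.6,0],[-1,-0.7,0.9,0.6,0],[-1,-0.7,0.9,0.6,0]],
  ],
)

```text
t: 6.53
tool_pos: [0.4466, 0.1851, 0.1943]
orientation: [-3.139, 0.118, -0.002]
force: [0.8, 0.1, 0.7]
opening: 0.0559
gripper_force: 0.0
```

Run:
```python
from h import *
i,d=viewer.read_camera("top");lever(i,d);cv2.imwrite("pics/c3.png",cv2.resize(i[140:235,235:350],None,fx=4,fy=4,interpolation=cv2.INTER_CUBIC))
housings(i,d,110,215,170,280,0.035,0.06)
```

```text
lever dir 53.24374 ends [[601.2, -70.1], [662.1, 11.3]] n 237
H (array([590.5, 275.1]), array([13.4, 30. ]), 14.6, np.int64(53), np.float64(48.2)) [173, 194, 12, 7, 53]
```

View pics/c3.png

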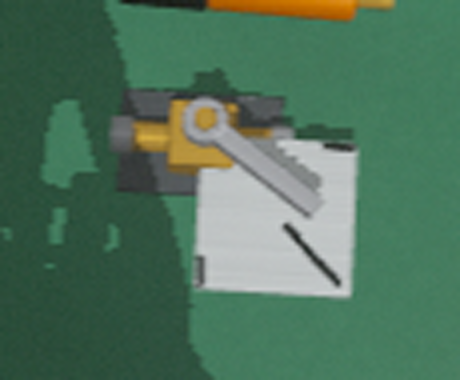

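The lever hasn't moved, and its line still reads about 53 degrees. I'll grip again and watch the closing more closely.

send_rows(
  plan=[
    [[-1,0.4,-1,0,0.94],[-1,0.83,-1,0,0.94],[-1,0.83,-1,0,0.94],[-1,0.83,-1,0,0.94],[-1,0.83,-1,0,0.94],[-1,0.83,-1,0,0.94],[-1,0.83,-1,0,0.94],[-1,0.83,-1,0,0.94],[-1,0.83,-1,0,0.94],[-1,0.83,-1,0,0.94],[-1,0.83,-1,0,0.94],[-1,0.83,-1,0,0.94]],
  ],
)

```text
t: 7.58
tool_pos: [0.6126, -0.0155, 0.194]
orientation: [2.827, 1.371, 0.0]
force: [-0.3, -0.4, -0.3]
opening: 0.0924
gripper_force: 0.0
```

send_rows(
  plan=[
    [[-1,0,-0.195,0,0],[-1,0,-0.195,0,0],[-1,0,-0.195,-0.2,0],[-1,0,-0.195,-0.4,0],[-1,0,-0.195,-0.5,0],[-1,0,-0.195,-0.605,0],[-1,0,-0.195,-0.605,0],[1,0,-0.195,-0.605,0],[1,0,-0.195,-0.605,0],[1,0,-0.195,-0.605,0],[1,0,-0.195,-0.605,0],[1,0,-0.195,-0.605,0],[1,0,-0.195,-0.605,0],[1,0,-0.195,-0.605,0],[1,0,-0.195,-0.605,0],[1,0,-0.195,-0.605,0],[1,0,-0.195,-0.605,0],[1,0,-0.195,-0.605,0],[1,0,-0.195,-0.605,0],[1,0,-0.195,-0.605,0]],
  ],
  force=30,
)

```text
t: 9.25
tool_pos: [0.6128, -0.0547, 0.0729]
orientation: [-2.825, -1.375, 0.0]
force: [-0.6, 1.1, -0.1]
opening: 0.0111
gripper_force: 0.0
```

send_rows(
  plan=[
    [[1,0,0,0,0],[1,0,0,0,0],[1,0,0,0,0],[1,0,0,0,0],[1,0,0,0,0],[1,0,0,0,0]],
  ],
)

```text
t: 9.75
tool_pos: [0.6129, -0.0547, 0.0729]
orientation: [-2.825, -1.375, -0.0]
force: [-0.1, 0.6, -0.2]
opening: 0.0003
gripper_force: 0.0
```

Run:
```python
from h import *
i,d=viewer.read_camera("side")
cv2.imwrite("pics/c4.png",cv2.resize(i[130:240,220:340],None,fx=5,fy=5,interpolation=cv2.INTER_CUBIC))
```

```text
(no output)
```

View pics/c4.png

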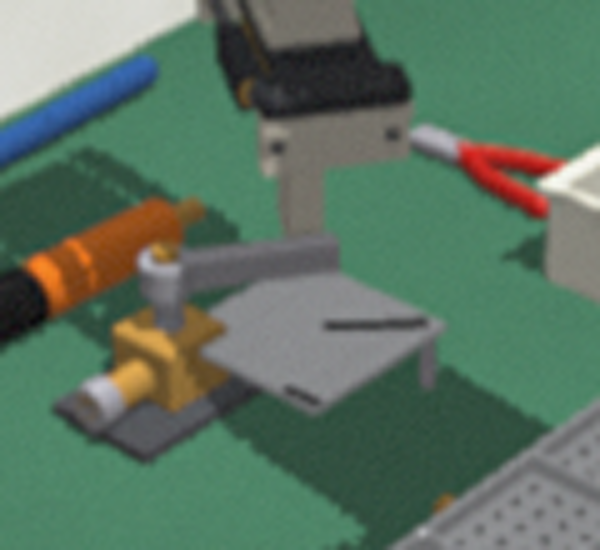

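Crop c4 shows the shut fingers ending at or behind the top edge of the lever, near (300,237), so the lever isn't between them. I'll check how high the fingertips really are by casting rays.

Run:
```python
from h import *
i,d=viewer.read_camera("side");P=pts("side",d)
# finger column near crop (300,y): px 280
for r in (150,160,168,172,175,177,179,181,184,188): print(r,P[r,280].round(3),i[r,280])
for z in (.057,.075,.09,.1): print("old tip ray",z,ray("side",[273,190],z).round(3))
```

```text
150 [0.55  0.014 0.215] [39 38 37]
160 [0.555 0.009 0.185] [103 111 115]
168 [ 0.604 -0.048  0.12 ] [103 112 116]
172 [ 0.6   -0.043  0.112] [104 112 115]
175 [ 0.602 -0.045  0.101] [100 109 113]
177 [ 0.611 -0.056  0.087] [107 106 109]
179 [ 0.609 -0.053  0.084] [110 105 105]
181 [ 0.607 -0.05   0.08 ] [95 92 93]
184 [ 0.609 -0.052  0.069] [101  98  98]
188 [ 0.627 -0.073  0.039] [140 138 136]
old tip ray 0.057 [[ 0.617 -0.033  0.057]]
old tip ray 0.075 [[ 0.598 -0.012  0.075]]
old tip ray 0.09 [[0.583 0.005 0.09 ]]
old tip ray 0.1 [[0.572 0.017 0.1  ]]
```

send_rows(
  plan=[
    [[1,0,0,0.3,0],[-1,0,0,0.3,0],[-1,-0.2,0.6,0.3,0],[-1,-0.4,1,0.3,0],[-1,-0.4,1,0.3,0],[-1,-0.4,1,0.3,0],[-1,-0.4,1,0.3,0],[-1,-0.4,1,0.3,0],[-1,-0.4,1,0.3,0],[-1,-0.4,1,0.3,0],[-1,-0.4,1,0.3,0],[-1,-0.4,1,0.3,0]],
  ],
)

```text
t: 10.85
tool_pos: [0.5335, 0.1438, 0.1329]
orientation: [2.826, 1.372, -0.0]
force: [0.3, -0.7, 0.7]
opening: 0.0693
gripper_force: 0.0
```

Run:
```python
from h import *
i,d=viewer.read_camera("side");P=pts("side",d)
s=telemetry.read_state();print(s["tool_pos"],s["opening"],s["q"])
t=s["tool_pos"]
c=viewer.calibration("side");E=np.linalg.inv(np.array(c["extrinsics"]))
def proj(p):
    q=E[:3,:3]@p+E[:3,3]; return cv2.projectPoints(np.array([[q[0],-q[1],-q[2]]]),np.zeros(3),np.zeros(3),np.array(c["camera_matrix"],float),np.array(c["dist_coeffs"],float))[0].ravel()
for dz in (-.017,0,.017,.065): print(dz,proj(t+[0,0,dz]).round(1))
u,v=proj(t).astype(int)
cv2.imwrite("pics/c5.png",cv2.resize(i[max(v-90,0):v+60,u-80:u+80],None,fx=4,fy=4,interpolation=cv2.INTER_CUBIC));print(u-80,max(v-90,0))
np.save("pics/P5.npy",P)
```

```text
[0.53351575 0.14383549 0.13289754] 0.07356533811013702 [ 1.70730419e-01  4.47096895e-02  1.70439403e+00 -2.60322986e-04
  1.39248980e+00  8.37835704e-01]
-0.017 [248.9 214.3]
0 [248.5 208. ]
0.017 [248.  201.5]
0.065 [246.8 182.6]
168 117
```

View pics/c5.png

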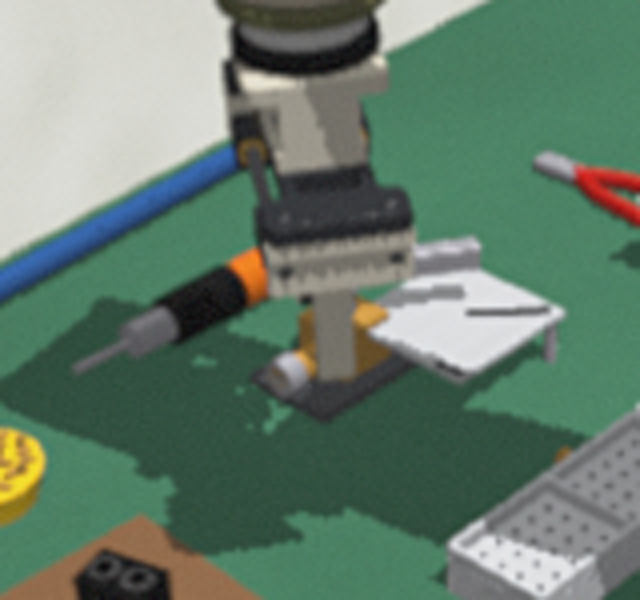

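Crop c5 shows the near finger ending at (335,380), which is full-image pixel (252,212).

Run:
```python
from h import *
P=np.load("pics/P5.npy")
for r in range(188,216,3): print(r,P[r,251].round(3))
for z in (.10,.116,.13,.15): print(z,ray("side",[252,212],z).round(3))
```

```text
188 [0.469 0.198 0.237]
191 [0.492 0.175 0.209]
194 [0.494 0.173 0.2  ]
197 [0.493 0.175 0.194]
200 [0.493 0.175 0.187]
203 [0.493 0.176 0.18 ]
206 [0.495 0.175 0.172]
209 [0.494 0.176 0.164]
212 [0.642 0.026 0.009]
215 [0.635 0.034 0.008]
0.1 [[0.55  0.117 0.1  ]]
0.116 [[0.534 0.133 0.116]]
0.13 [[0.52  0.147 0.13 ]]
0.15 [[0.5   0.168 0.15 ]]
```

Depth on the finger puts its tip near z = 0.157 with the TCP reported at 0.133. The tips are therefore about 20 mm above the reported TCP, not 17 mm below it, while x and y agree. For the lever I'll command the reported z to about 0.037, which should put the tips near 0.057.

send_rows(
  plan=[
    [[-1,0.4,-0.99,0,0],[-1,0.4,-0.99,0,0],[-1,0.4,-0.99,0,0],[-1,0.4,-0.99,0,0],[-1,0.4,-0.99,0,0],[-1,0.4,-0.99,0,0],[-1,0.4,-0.99,0,0],[-1,0.4,-0.99,0,0],[-1,0.4,-0.99,0,0],[-1,0.4,-0.99,-0.1,0],[-1,0.4,-0.99,-0.2,0],[-1,0.4,-0.99,-0.3,0],[-1,0.4,-0.99,-0.35,0],[-1,0.4,-0.99,-0.35,0]],
  ],
)

```text
t: 12.07
tool_pos: [0.6103, -0.0509, 0.0598]
orientation: [-2.821, -1.376, 0.007]
force: [-0.5, -0.6, -0.2]
opening: 0.0931
gripper_force: 0.0
```

send_rows(
  plan=[
    [[-1,0,0,-0.05,0],[-1,0,0,-0.05,0],[-1,0,0,-0.1,0],[-1,0,0,-0.1,0],[-1,0,0,-0.13,0],[-1,0,0,-0.13,0],[-1,0,0,-0.13,0]],
  ],
)

```text
t: 12.65
tool_pos: [0.6127, -0.0527, 0.0367]
orientation: [-2.825, -1.374, 0.001]
force: [0.8, -0.2, 0.1]
opening: 0.0929
gripper_force: 0.0
```

send_rows(
  plan=[
    [[1,0,0,0,0],[1,0,0,0,0],[1,0,0,0,0],[1,0,0,0,0],[1,0,0,0,0],[1,0,0,0,0],[1,0,0,0,0],[1,0,0,0,0],[1,0,0,0,0],[1,0,0,0,0],[1,0,0,0,0],[1,0,0,0,0],[1,0,0,0,0],[1,0,0,0,0],[1,0,0,0,0],[1,0,0,0,0]],
  ],
  force=30,
)

```text
t: 13.98
tool_pos: [0.613, -0.053, 0.037]
orientation: [2.825, 1.374, 0.0]
force: [1.5, -2.3, -1.6]
opening: 0.0139
gripper_force: 30.0
```

send_rows(
  plan=[
    [[1,-0.026,0.024,0,-0.1],[1,-0.026,0.024,0,-0.1],[1,-0.053,0.055,0,-0.217],[1,-0.053,0.055,0,-0.217],[1,-0.077,0.089,0,-0.333],[1,-0.077,0.089,0,-0.333],[1,-0.096,0.125,0,-0.45],[1,-0.096,0.125,0,-0.45],[1,-0.11,0.164,0,-0.567],[1,-0.11,0.164,0,-0.567],[1,-0.12,0.204,0,-0.683],[1,-0.12,0.204,0,-0.683],[1,-0.124,0.245,0,-0.8],[1,-0.124,0.245,0,-0.8],[1,-0.125,0.275,0,-0.883],[1,-0.125,0.275,0,-0.883],[1,-0.124,0.286,0,-0.917],[1,-0.124,0.286,0,-0.917],[1,-0.124,0.286,0,-0.917],[1,-0.124,0.286,0,-0.917]],
  ],
)

```text
t: 15.65
tool_pos: [0.5875, 0.0043, 0.0368]
orientation: [-3.14, 0.068, 0.002]
force: [-5.1, -0.5, 3.5]
opening: 0.0137
gripper_force: 30.0
```

send_rows(
  plan=[
    [[1,0,0.015,0,-0.03],[1,0,0.015,0,-0.03],[1,0.002,0.03,0,-0.05],[1,0.002,0.03,0,-0.05],[1,0.002,0.03,0,-0.05]],
  ],
)

```text
t: 16.07
tool_pos: [0.5878, 0.0048, 0.0368]
orientation: [3.131, -0.151, -0.002]
force: [-5.6, -23.4, 2.3]
opening: 0.0139
gripper_force: 30.2
```

send_rows(
  plan=[
    [[1,-0.002,-0.025,0,0.05],[1,-0.002,-0.025,0,0.05],[-1,-0.002,-0.025,0,0.05],[-1,-0.002,-0.025,0,0.05],[-1,-0.002,-0.025,0,0.05],[-1,-0.002,-0.025,0,0.05],[-1,-0.002,-0.025,0,0.05],[-1,-0.002,-0.025,0,0.05],[-1,-0.002,-0.025,0,0.05],[-1,-0.002,-0.025,0,0.05],[-1,-0.002,-0.025,0.3,0.05],[-1,-0.002,-0.025,0.6,0.05],[-1,-0.002,-0.025,0.75,0.05],[-1,-0.002,-0.025,0.75,0.05],[-1,-0.002,-0.025,0.75,0.05]],
  ],
  force=8,
)

```text
t: 17.32
tool_pos: [0.5922, 0.0053, 0.1955]
orientation: [3.14, -0.085, 0.019]
force: [0.3, -0.3, 0.6]
opening: 0.0919
gripper_force: 0.0
```

Run:
```python
from h import *
i,d=viewer.read_camera("top")
housings(i,d,110,215,170,280,0.035,0.06)
housings(i,d,110,215,170,280,0.006,0.06)
i,d=viewer.read_camera("side");P=pts("side",d)
m=(P[...,2]>.079)&(P[...,2]<.089)&(abs(P[...,0]-.61)<.06)&(abs(P[...,1])<.06)
print("lever side",rect(P,m))
s=telemetry.read_state();print(s["tool_pos"],s["orientation"])
```

```text
H (array([574.3, 271.4]), array([47.8, 29.8]), 13.8, np.int64(222), np.float64(47.6)) [173, 194, 15, 20, 222]
H (array([449.4, 264.5]), array([29.4, 46.5]), 68.3, np.int64(219), np.float64(48.1)) [172, 243, 18, 20, 219]
H (array([573. , 270.1]), array([63.9, 47.2]), 13.5, np.int64(411), np.float64(42.8)) [172, 192, 23, 27, 411]
H (array([448.3, 264.2]), array([47., 65.]), 68.8, np.int64(414), np.float64(41.2)) [171, 238, 26, 29, 414]
lever side (array([615.2,   6.1]), array([ 29.2, 103.9]), 81.2, np.int64(181), np.float64(84.0))
[0.5891894  0.00545567 0.1886692 ] [ 3.14030004 -0.08539381  0.00549814]
```

send_rows(
  plan=[
    [[-1,-0.08,1,0,0.277],[-1,-0.08,1,0,0.277],[-1,-0.08,1,0,0.277],[-1,-0.08,1,0,0.277],[-1,-0.08,1,0,0.277],[-1,-0.08,1,0,0.277],[-1,-0.08,1,0,0.277],[-1,-0.08,1,0,0.277]],
  ],
)

```text
t: 18.08
tool_pos: [0.5711, 0.2049, 0.1849]
orientation: [3.119, 0.37, -0.005]
force: [0.4, -0.5, -0.5]
opening: 0.0931
gripper_force: 0.0
```

send_rows(
  plan=[
    [[-1,0,0.325,0,0],[-1,0,0.325,0,0],[-1,0,0.325,-0.2,0],[-1,0,0.325,-0.4,0],[-1,0,0.325,-0.63,0],[-1,0,0.325,-0.63,0],[-1,0,0.325,-0.63,0],[-1,0,0.325,-0.63,0]],
  ],
)

```text
t: 18.75
tool_pos: [0.573, 0.2696, 0.0623]
orientation: [-3.12, -0.367, -0.001]
force: [1.2, -0.1, 1.1]
opening: 0.0929
gripper_force: 0.0
```

```bash
cat >> h.py <<'E'
def tip():
    i,d=viewer.read_camera("side");P=pts("side",d)
    t=telemetry.read_state()["tool_pos"]; q=P.reshape(-1,3)
    k=(np.hypot(q[:,0]-t[0],q[:,1]-t[1])<.08)&(q[:,2]<t[2]+.1)&(q[:,2]>t[2]-.03)
    h,b=np.histogram(q[k][:,2],np.arange(t[2]-.03,t[2]+.1,.004)); print("tool",t.round(4),"opening",telemetry.read_state()["opening"])
    print([(round(x*1000),int(n)) for x,n in zip(b,h)])
    return i,d,P
E
python3 - <<'E'
from h import *
i,d,P=tip()
print(telemetry.read_state()["orientation"])
cv2.imwrite("pics/c6.png",cv2.resize(i[190:310,130:260],None,fx=4,fy=4,interpolation=cv2.INTER_CUBIC)); np.save("pics/P6.npy",P)
E
```

```text
tool [0.5742 0.2703 0.064 ] opening 0.09293185051255742
[(34, 37), (38, 31), (42, 36), (46, 155), (50, 15), (54, 0), (58, 0), (62, 0), (66, 0), (70, 0), (74, 0), (78, 5), (82, 18), (86, 23), (90, 30), (94, 34), (98, 27), (102, 33), (106, 31), (110, 35), (114, 37), (118, 24), (122, 43), (126, 31), (130, 36), (134, 28), (138, 26), (142, 12), (146, 10), (150, 7), (154, 7), (158, 10)]
[-3.11921833 -0.36718537 -0.0056939 ]
```

View pics/c6.png

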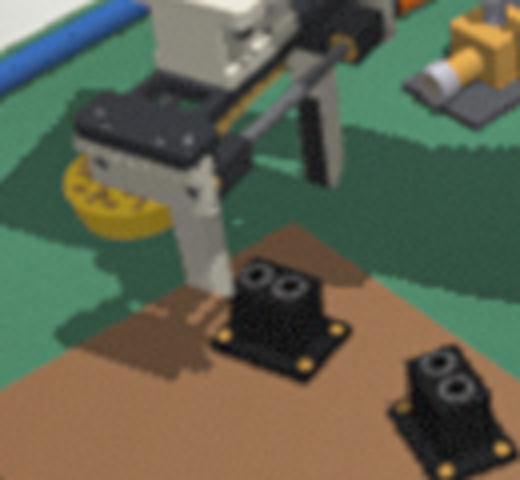

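Crop c6 shows the open fingers straddling the first housing, with one tip at (220,292). Depth puts the tips at z of about 0.081 with the TCP at 0.064, so the tips stand 17 mm above the reported TCP. I'll descend to reported z of about 0.001 and grip with 8 N.

send_rows(
  plan=[
    [[-1,0,0,-0.1,0],[-1,0,0,-0.2,0],[-1,0,0,-0.25,0],[-1,0,0,-0.29,0],[-1,0,0,-0.31,0],[-1,0,0,-0.31,0],[-1,0,0,-0.31,0]],
  ],
  force=8,
)

```text
t: 19.38
tool_pos: [0.5729, 0.2708, 0.0001]
orientation: [-3.119, -0.369, -0.002]
force: [0.3, 0.1, 0.3]
opening: 0.0927
gripper_force: 0.0
```

send_rows(
  plan=[
    [[1,0,0,0,0],[1,0,0,0,0],[1,0,0,0,0],[1,0,0,0,0],[1,0,0,0,0],[1,0,0,0,0],[1,0,0,0,0],[1,0,0,0,0],[1,0,0,0,0],[1,0,0,0,0],[1,0,0,0,0],[1,0,0,0,0],[1,0,0,0,0],[1,0,0,0,0]],
  ],
  force=8,
)

```text
t: 20.55
tool_pos: [0.5721, 0.2705, -0.0011]
orientation: [-3.12, -0.369, 0.0]
force: [-0.3, 0.2, 0.6]
opening: 0.03
gripper_force: 8.0
```

send_rows(
  plan=[
    [[1,0,0,0.08,0],[1,0,0,0.2,0],[1,0,0,0.35,0],[1,0,0,0.5,0],[1,0,0,0.65,0],[1,-0.05,-0.1,0.65,0.07],[1,-0.1,-0.22,0.65,0.14],[1,-0.15,-0.34,0.65,0.22],[1,-0.2,-0.46,0.65,0.3],[1,-0.25,-0.58,0.65,0.4],[1,-0.3,-0.7,0.65,0.5],[1,-0.35,-0.8,0.65,0.6],[1,-0.4,-0.9,0.65,0.7],[1,-0.4,-0.9,0.65,0.7],[1,-0.4,-0.9,0.65,0.7],[1,-0.4,-0.9,0.65,0.7]],
  ],
)

```text
t: 21.88
tool_pos: [0.4925, 0.0909, 0.1292]
orientation: [-2.782, -1.459, -0.001]
force: [-0.7, 0.1, -0.7]
opening: 0.0302
gripper_force: 8.0
```

send_rows(
  plan=[
    [[1,-0.05,-0.1,0,0.07],[1,-0.1,-0.22,0,0.14],[1,-0.15,-0.34,0,0.22],[1,-0.2,-0.46,0,0.3],[1,-0.25,-0.58,0,0.4],[1,-0.3,-0.7,0,0.5],[1,-0.35,-0.8,0,0.533],[1,-0.378,-0.833,0,0.533],[1,-0.378,-0.833,0,0.533],[1,-0.378,-0.833,0,0.533],[1,-0.378,-0.833,0,0.533]],
  ],
)

```text
t: 22.8
tool_pos: [0.4172, -0.0751, 0.1291]
orientation: [-2.27, -2.171, -0.001]
force: [-0.0, -0.6, -1.0]
opening: 0.0297
gripper_force: 8.0
```

Run:
```python
from h import *
i,d=viewer.read_camera("side");P=pts("side",d)
s=telemetry.read_state();print(s["tool_pos"].round(4),s["orientation"].round(3),s["opening"],s["gripper_force"])
cv2.imwrite("pics/c7.png",cv2.resize(i[110:290,270:420],None,fx=3.3,fy=3.3,interpolation=cv2.INTER_CUBIC))
```

```text
[ 0.4171 -0.075   0.129 ] [-2.269e+00 -2.172e+00 -1.000e-03] 0.029926814926917292 7.998625785112381
```

View pics/c7.png

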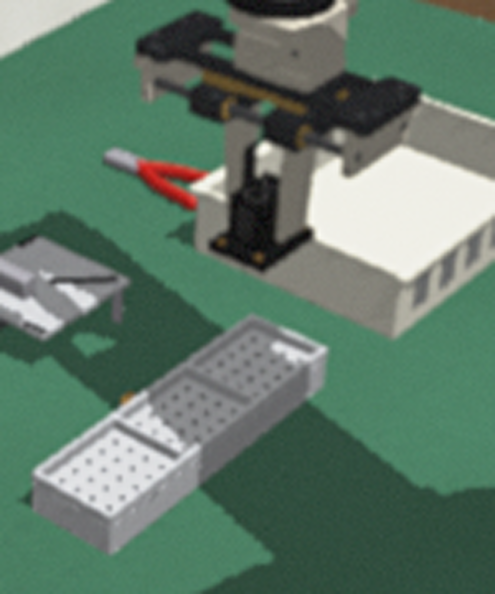

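Crop c7 shows the housing held upright and squared to the tray, with its foot at about (258,245), above the far pocket. I'll lower it in.

send_rows(
  plan=[
    [[1,0,0,-0.12,0],[1,0,0,-0.24,0],[1,0,0,-0.34,0],[1,0,0,-0.42,0],[1,0,0,-0.46,0],[1,0,0,-0.49,0],[1,0,0,-0.515,0],[1,0,0,-0.53,0],[1,0,0,-0.538,0],[1,0,0,-0.538,0],[1,0,0,-0.538,0]],
  ],
)

```text
t: 23.77
tool_pos: [0.417, -0.0762, 0.0219]
orientation: [2.269, 2.171, 0.001]
force: [0.8, -0.3, -0.7]
opening: 0.0299
gripper_force: 8.0
```

Release, rise, then head back to the second housing.

send_rows(
  plan=[
    [[1,0,0,-0.005,0],[0,0,0,-0.005,0],[-0.2,0,0,-0.005,0],[-0.2,0,0,-0.005,0],[-0.2,0,0,-0.005,0],[-0.2,0,0,-0.005,0],[-0.2,0,0,-0.005,0],[-0.2,0,0,0.1,0],[-0.2,0,0,0.3,0],[-0.2,0,0,0.5,0],[-1,0,0,0.7,0],[-1,0,0.2,0.8,-0.1],[-1,0,0.4,0.8,-0.2],[-1,0,0.6,0.8,-0.3],[-1,0,0.8,0.8,-0.4],[-1,0,1,0.8,-0.5],[-1,0,1,0.8,-0.6],[-1,0,1,0.8,-0.7],[-1,0,1,0.8,-0.7],[-1,0,1,0.8,-0.7]],
  ],
)

```text
t: 25.43
tool_pos: [0.4163, 0.124, 0.1812]
orientation: [2.895, 1.221, -0.001]
force: [-0.5, -0.9, 0.6]
opening: 0.093
gripper_force: 0.0
```

Run:
```python
from h import *
i,d=viewer.read_camera("top")
housings(i,d,110,215,170,280,0.035,0.06)
housings(i,d,110,215,170,280,0.006,0.06)
housings(i,d,225,345,240,290,0.055,0.08)
housings(i,d,225,345,240,290,0.028,0.08)
j,d=viewer.read_camera("side");P=pts("side",d);
m=(P[...,2]>.064)&(P[...,2]<.076)&(j.max(2)<90)&(abs(P[...,0]-.41)<.08)&(abs(P[...,1]+.07)<.06);print("tray side top",rect(P,m))
s=telemetry.read_state();print(s["tool_pos"].round(4),s["orientation"].round(3),s["opening"],s["t"])
```

```text
H (array([417.2, -75.7]), array([46.4, 29.7]), 86.4, np.int64(215), np.float64(69.9)) [306, 260, 20, 13, 215]
H (array([417.3, -75.1]), array([46.1, 60.2]), 0.3, np.int64(412), np.float64(64.2)) [302, 256, 24, 19, 412]
tray side top (array([415.1, -72.7]), array([48.2, 32.4]), 85.5, np.int64(163), np.float64(70.4))
[0.4165 0.1233 0.1813] [ 2.896  1.218 -0.   ] 0.09274228969785528 25.5333
```

send_rows(
  plan=[
    [[-1,0.08,0.2,0,-0.12],[-1,0.16,0.4,0,-0.24],[-1,0.16,0.6,0,-0.36],[-1,0.16,0.705,0,-0.48],[-1,0.16,0.705,0,-0.6],[-1,0.16,0.705,0,-0.72],[-1,0.16,0.705,0,-0.84],[-1,0.16,0.705,0,-0.98],[-1,0.16,0.705,0,-0.98],[-1,0.16,0.705,0,-0.98],[-1,0.16,0.705,0,-0.98]],
  ],
)

```text
t: 26.45
tool_pos: [0.4488, 0.2641, 0.1813]
orientation: [3.121, -0.36, -0.0]
force: [-0.7, 0.5, 0.1]
opening: 0.0934
gripper_force: 0.0
```

Run:
```python
from h import *
i,d=viewer.read_camera("side");P=pts("side",d);q=P
m=(q[...,2]>.044)&(q[...,2]<.052)&(i.max(2)<110)&(q[...,0]>.3)&(q[...,0]<.6)&(q[...,1]>.15)&(q[...,1]<.4);print("top",rect(P,m))
s=telemetry.read_state();print(s["tool_pos"].round(4),s["orientation"].round(3),s["opening"],s["t"])
```

```text
top (array([386. , 248.8]), array([177.5,  47.9]), 16.1, np.int64(259), np.float64(48.0))
[0.4488 0.2642 0.1813] [ 3.121 -0.36  -0.   ] 0.09301805942370449 26.5
```

send_rows(
  plan=[
    [[-1,0,0,0,-0.138],[-1,0,0,-0.2,-0.138],[-1,0,0,-0.4,-0.138],[-1,0,0,-0.55,-0.138],[-1,0,0,-0.6,-0.138],[-1,0,0,-0.6,-0.138],[-1,0,0,-0.6,-0.138]],
  ],
)

```text
t: 27.08
tool_pos: [0.4489, 0.2649, 0.0622]
orientation: [-3.086, 0.587, -0.0]
force: [0.3, 0.3, 0.9]
opening: 0.093
gripper_force: 0.0
```

Run:
```python
from h import *
i,d=viewer.read_camera("side");P=pts("side",d);q=P
m=(q[...,2]>.044)&(q[...,2]<.052)&(i.max(2)<110)&(q[...,0]>.38)&(q[...,0]<.6)&(q[...,1]>.15)&(q[...,1]<.4);print("top",rect(P,m))
s=telemetry.read_state();print(s["tool_pos"].round(4),s["orientation"].round(3),s["opening"],s["t"])
```

```text
top (array([446.4, 266.8]), array([31. , 45.9]), 66.6, np.int64(241), np.float64(48.0))
[0.45   0.2654 0.0635] [-3.085  0.587 -0.004] 0.09326498465641102 27.1333
```

send_rows(
  plan=[
    [[-1,0,0,-0.1,0],[-1,0,0,-0.2,0],[-1,0,0,-0.25,0],[-1,0,0,-0.29,0],[-1,0,0,-0.31,0],[-1,0,0,-0.31,0],[-1,0,0,-0.31,0]],
  ],
  force=8,
)

```text
t: 27.72
tool_pos: [0.4492, 0.2652, 0.0003]
orientation: [-3.085, 0.588, -0.002]
force: [0.2, 0.6, 0.3]
opening: 0.0932
gripper_force: 0.0
```

send_rows(
  plan=[
    [[1,0,0,0,0],[1,0,0,0,0],[1,0,0,0,0],[1,0,0,0,0],[1,0,0,0,0],[1,0,0,0,0],[1,0,0,0,0],[1,0,0,0,0],[1,0,0,0,0],[1,0,0,0,0],[1,0,0,0,0],[1,0,0,0,0],[1,0,0,0,0],[1,0,0,0,0]],
  ],
  force=8,
)

```text
t: 28.88
tool_pos: [0.4485, 0.2649, -0.0007]
orientation: [-3.086, 0.589, 0.0]
force: [-0.5, 0.3, -1.0]
opening: 0.0301
gripper_force: 8.0
```

send_rows(
  plan=[
    [[1,0,0,0.08,0],[1,0,0,0.2,0],[1,0,0,0.35,0],[1,0,0,0.5,0],[1,0,0,0.65,0],[1,-0.01,-0.05,0.65,0.08],[1,-0.02,-0.1,0.65,0.16],[1,-0.03,-0.16,0.65,0.25],[1,-0.04,-0.22,0.65,0.34],[1,-0.05,-0.28,0.65,0.43],[1,-0.06,-0.34,0.65,0.52],[1,-0.06,-0.4,0.65,0.61],[1,-0.06,-0.45,0.65,0.7],[1,-0.06,-0.45,0.65,0.8],[1,-0.06,-0.45,0.65,0.9],[1,-0.06,-0.45,0.65,0.95],[1,-0.06,-0.45,0.65,0.95],[1,-0.06,-0.45,0.65,0.95]],
  ],
)

```text
t: 30.38
tool_pos: [0.4364, 0.1748, 0.1292]
orientation: [2.994, 0.952, -0.0]
force: [1.2, -0.0, -1.3]
opening: 0.0299
gripper_force: 8.0
```

send_rows(
  plan=[
    [[1,-0.01,-0.05,0,0.08],[1,-0.02,-0.1,0,0.16],[1,-0.03,-0.16,0,0.25],[1,-0.04,-0.22,0,0.34],[1,-0.05,-0.28,0,0.43],[1,-0.06,-0.34,0,0.52],[1,-0.06,-0.4,0,0.61],[1,-0.06,-0.435,0,0.7],[1,-0.06,-0.435,0,0.8],[1,-0.06,-0.435,0,0.867],[1,-0.06,-0.435,0,0.867],[1,-0.06,-0.435,0,0.867],[1,-0.06,-0.435,0,0.867]],
  ],
)

```text
t: 31.47
tool_pos: [0.4245, 0.088, 0.1293]
orientation: [2.274, 2.167, -0.0]
force: [-0.8, -0.2, -0.4]
opening: 0.0299
gripper_force: 8.0
```

send_rows(
  plan=[
    [[1,0,0,-0.12,0],[1,0,0,-0.24,0],[1,0,0,-0.34,0],[1,0,0,-0.42,0],[1,0,0,-0.46,0],[1,0,0,-0.49,0],[1,0,0,-0.515,0],[1,0,0,-0.53,0],[1,0,0,-0.54,0],[1,0,0,-0.54,0],[1,0,0,-0.54,0]],
  ],
)

```text
t: 32.38
tool_pos: [0.425, 0.088, 0.0219]
orientation: [2.271, 2.17, 0.001]
force: [0.0, -0.1, -0.6]
opening: 0.0301
gripper_force: 8.0
```

send_rows(
  plan=[
    [[0,0,0,0,0],[-0.2,0,0,0,0],[-0.2,0,0,0,0],[-0.2,0,0,0,0],[-0.2,0,0,0,0],[-0.2,0,0,0,0],[-0.2,0,0,0,0],[-0.2,0,0,0.1,0],[-0.2,0,0,0.3,0],[-0.2,0,0,0.5,0],[-1,0,0,0.7,0],[-1,0.2,-0.1,0.8,-0.1],[-1,0.4,-0.2,0.8,-0.2],[-1,0.6,-0.3,0.8,-0.3],[-1,0.8,-0.4,0.8,-0.4],[-1,0.82,-0.42,0.8,-0.5],[-1,0.82,-0.42,0.8,-0.6],[-1,0.82,-0.42,0.8,-0.7],[-1,0.82,-0.42,0.8,-0.75],[-1,0.82,-0.42,0.8,-0.75]],
  ],
)

```text
t: 34.05
tool_pos: [0.5884, 0.0037, 0.1809]
orientation: [-2.93, -1.132, 0.001]
force: [-0.3, -0.2, 1.0]
opening: 0.0933
gripper_force: 0.0
```

Run:
```python
from h import *
i,d=viewer.read_camera("top")
housings(i,d,110,215,170,280,0.035,0.06)
housings(i,d,225,345,240,290,0.055,0.08)
housings(i,d,225,345,240,290,0.028,0.08)
i,d=viewer.read_camera("side");P=pts("side",d);
m=(P[...,2]>.064)&(P[...,2]<.076)&(i.max(2)<90)&(abs(P[...,0]-.41)<.05);
for s in (1,-1): print("side top",rect(P,m&(abs(P[...,1]-s*.08)<.06)))
cv2.imwrite("pics/c8.png",cv2.resize(i[140:320,160:400],None,fx=3,fy=3,interpolation=cv2.INTER_CUBIC))
s=telemetry.read_state();print(s["tool_pos"].round(4),s["orientation"].round(3),s["opening"],s["t"])
```

```text
H (array([423.9,  73.4]), array([16.6, 27.7]), 87.9, np.int64(74), np.float64(70.7)) [252, 257, 8, 12, 74]
H (array([417.2, -75.6]), array([45.7, 29.6]), 86.5, np.int64(217), np.float64(70.1)) [306, 260, 20, 13, 217]
H (array([424.1,  68.8]), array([27. , 47.3]), 87.0, np.int64(187), np.float64(34.7)) [252, 253, 12, 19, 187]
H (array([417.3, -75.1]), array([46.1, 60. ]), 0.3, np.int64(422), np.float64(62.6)) [302, 256, 24, 19, 422]
side top (array([424. ,  88.6]), array([47.8, 32.4]), 85.6, np.int64(210), np.float64(70.4))
side top (array([415.5, -73. ]), array([44. , 30.2]), 87.0, np.int64(160), np.float64(70.3))
[0.5884 0.0039 0.1811] [-2.927 -1.14   0.   ] 0.09298937530056008 34.15
```

View pics/c8.png

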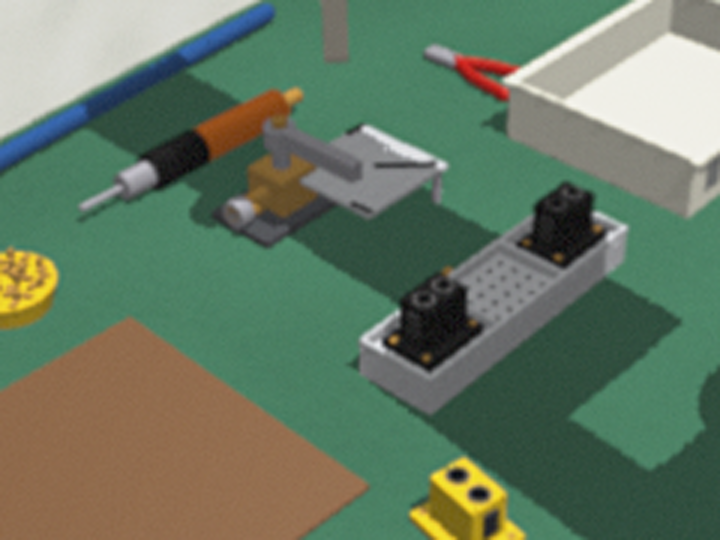

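Crop c8 shows both housings upright in the end pockets, at (435,320) and (563,225). The mat is empty and the lever is at the closed rib. Next I grip the lever.

send_rows(
  plan=[
    [[-1,0,0,0,-0.75],[-1,0,0,0,-0.75],[-1,0,0,0,-0.75],[-1,0,0,0,-0.75],[-1,0,0,0,-0.75],[-1,0,0,0,-0.75],[-1,0,0,0,-0.75],[-1,0,0,-0.2,-0.75],[-1,0,0,-0.4,-0.75],[-1,0,0,-0.5,-0.75],[-1,0,0,-0.6,-0.75],[-1,0,0,-0.67,-0.75],[-1,0,0,-0.72,-0.75],[-1,0,0,-0.72,-0.75],[-1,0,0,-0.72,-0.75]],
  ],
  force=30,
)

```text
t: 35.4
tool_pos: [0.5883, 0.004, 0.0374]
orientation: [-3.141, 0.069, 0.001]
force: [-0.2, -0.9, 0.9]
opening: 0.0931
gripper_force: 0.0
```

send_rows(
  plan=[
    [[1,0,0,0,0],[1,0,0,0,0],[1,0,0,0,0],[1,0,0,0,0],[1,0,0,0,0],[1,0,0,0,0],[1,0,0,0,0],[1,0,0,0,0],[1,0,0,0,0],[1,0,0,0,0],[1,0,0,0,0],[1,0,0,0,0],[1,0,0,0,0],[1,0,0,0,0],[1,0,0,0,0],[1,0,0,0,0]],
  ],
  force=30,
)

```text
t: 36.73
tool_pos: [0.5884, 0.0039, 0.0373]
orientation: [3.141, -0.071, -0.0]
force: [-0.1, 0.6, -0.6]
opening: 0.0137
gripper_force: 30.0
```

send_rows(
  plan=[
    [[1,0,-0.029,0,0.083],[1,0,-0.029,0,0.083],[1,0.003,-0.059,0,0.167],[1,0.003,-0.059,0,0.167],[1,0.008,-0.088,0,0.25],[1,0.008,-0.088,0,0.25],[1,0.015,-0.116,0,0.333],[1,0.015,-0.116,0,0.333],[1,0.026,-0.144,0,0.417],[1,0.026,-0.144,0,0.417],[1,0.038,-0.17,0,0.5],[1,0.038,-0.17,0,0.5],[1,0.053,-0.196,0,0.583],[1,0.053,-0.196,0,0.583],[1,0.07,-0.22,0,0.667],[1,0.07,-0.22,0,0.667],[1,0.089,-0.242,0,0.75],[1,0.089,-0.242,0,0.75],[1,0.089,-0.242,0,0.75],[1,0.089,-0.242,0,0.75]],
  ],
)

```text
t: 38.4
tool_pos: [0.6059, -0.0449, 0.0373]
orientation: [2.933, 1.124, -0.001]
force: [-3.6, -4.8, 1.3]
opening: 0.0135
gripper_force: 30.0
```

Run:
```python
from h import *
i,d=viewer.read_camera("side");P=pts("side",d)
s=i.max(2).astype(int)-i.min(2)
m=(P[...,2]>.080)&(P[...,2]<.0875)&(abs(P[...,0]-.62)<.06)&(abs(P[...,1]+.02)<.06)&(s<40)
print("lever side",rect(P,m),cv2.fitLine((P[m][:,:2]*1000).astype(np.float32),cv2.DIST_HUBER,0,.01,.01).ravel())
cv2.imwrite("pics/c9.png",cv2.resize(i[130:230,215:335],None,fx=5,fy=5,interpolation=cv2.INTER_CUBIC))
s=telemetry.read_state();print(s["tool_pos"].round(4),s["orientation"].round(3),s["opening"],s["t"])
```

```text
lever side (array([623.2, -20.8]), array([102.6,  31.4]), 34.8, np.int64(155), np.float64(84.0)) [  0.7441953   0.6679621 625.42053   -19.3905   ]
[ 0.6059 -0.0449  0.0373] [ 2.933e+00  1.124e+00 -1.000e-03] 0.014104282087718788 38.45
```

View pics/c9.png

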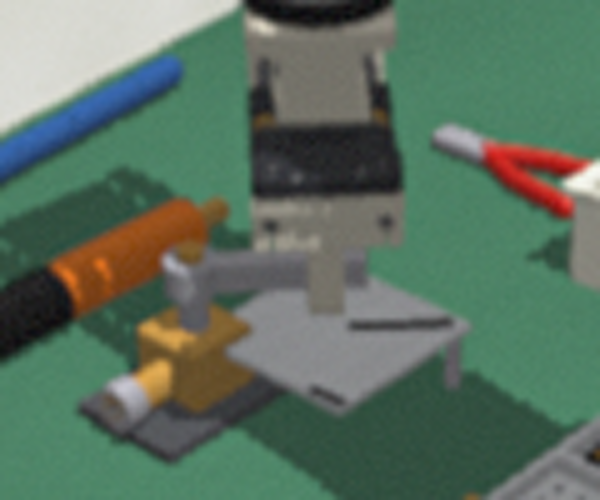

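Crop c9 shows the lever held in line with the long diagonal rib, and the fit gives a direction of about 42 degrees against 42.7 wanted. I'll release, step away, and check with the top camera while it stays there.

send_rows(
  plan=[
    [[-1,0,0,0,0],[-1,0,0,0,0],[-1,0,0,0,0],[-1,0,0,0,0],[-1,0,0,0,0],[-1,0,0,0,0],[-1,0,0,0,0],[-1,0,0,0,0],[-1,0,0,0,0],[-1,0,0,0.3,0],[-1,0,0,0.6,0],[-1,0,0,0.72,0],[-1,-0.2,0.2,0.72,0],[-1,-0.4,0.4,0.72,0],[-1,-0.6,0.6,0.72,0],[-1,-0.8,0.9,0.72,0],[-1,-0.8,1,0.72,0],[-1,-0.8,1,0.72,0],[-1,-0.8,1,0.72,0]],
  ],
)

```text
t: 40.03
tool_pos: [0.4436, 0.1595, 0.1817]
orientation: [-2.925, -1.14, -0.001]
force: [-0.1, -0.3, 0.3]
opening: 0.0929
gripper_force: 0.0
```

Run:
```python
from h import *
i,d=viewer.read_camera("top");lever(i,d)
cv2.imwrite("pics/c10.png",cv2.resize(i[140:235,235:350],None,fx=5,fy=5,interpolation=cv2.INTER_CUBIC))
s=telemetry.read_state();print(s["tool_pos"].round(4),s["orientation"].round(3),s["opening"],s["t"])
```

```text
lever dir 42.49234 ends [[589.5, -59.1], [664.7, 9.8]] n 240
[0.4442 0.1591 0.1817] [-2.925e+00 -1.142e+00 -1.000e-03] 0.09302670477676417 40.0833
```

View pics/c10.png

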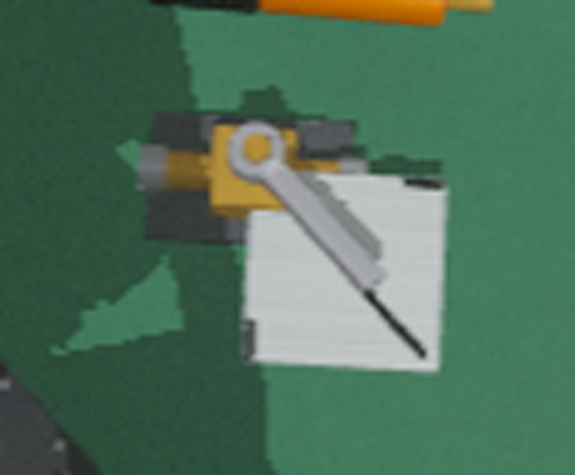

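Crop c10 shows the lever lined up with the long rib, running from (258,150) to (375,280). I'll hold here, then go back.

send_rows(
  plan=[
    [[-1,0,0,0,0],[-1,0,0,0,0],[-1,0,0,0,0],[-1,0,0,0,0],[-1,0,0,0,0],[-1,0,0,0,0],[-1,0,0,0,0],[-1,0,0,0,0],[-1,0,0,0,0],[-1,0,0,0,0],[-1,0,0,0,0],[-1,0,0,0,0],[-1,0,0,0,0],[-1,0,0,0,0],[-1,0,0,0,0],[-1,0,0,0,0],[-1,0,0,0,0],[-1,0,0,0,0],[-1,0,0,0,0],[-1,0,0,0,0]],
  ],
)

```text
t: 41.75
tool_pos: [0.4463, 0.1555, 0.1813]
orientation: [-2.929, -1.136, 0.0]
force: [0.8, -0.5, 0.3]
opening: 0.093
gripper_force: 0.0
```

send_rows(
  plan=[
    [[-1,0,0,0,0],[-1,0,0,0,0],[-1,0,0,0,0],[-1,0,0,0,0],[-1,0,0,0,0],[-1,0,0,0,0],[-1,0,0,0,0],[-1,0,0,0,0],[-1,0,0,0,0],[-1,0,0,0,0],[-1,0,0,0,0],[-1,0,0,0,0],[-1,0.4,-0.5,0,0],[-1,0.8,-1,0,0],[-1,0.8,-1,0,0],[-1,0.8,-1,0,0],[-1,0.8,-1,0,0],[-1,0.8,-1,0,0],[-1,0.8,-1,0,0],[-1,0.8,-1,0,0]],
  ],
)

```text
t: 43.42
tool_pos: [0.607, -0.047, 0.1803]
orientation: [-2.93, -1.131, 0.002]
force: [-0.2, 1.1, -0.6]
opening: 0.093
gripper_force: 0.0
```

send_rows(
  plan=[
    [[-1,0,0,0,0],[-1,0,0,0,0],[-1,0,0,-0.2,0],[-1,0,0,-0.4,0],[-1,0,0,-0.5,0],[-1,0,0,-0.6,0],[-1,0,0,-0.67,0],[-1,0,0,-0.72,0],[-1,0,0,-0.72,0],[-1,0,0,-0.72,0]],
  ],
)

```text
t: 44.25
tool_pos: [0.6064, -0.044, 0.038]
orientation: [2.928, 1.138, 0.001]
force: [0.6, 0.4, 0.5]
opening: 0.0928
gripper_force: 0.0
```

send_rows(
  plan=[
    [[1,0,0,0,0],[1,0,0,0,0],[1,0,0,0,0],[1,0,0,0,0],[1,0,0,0,0],[1,0,0,0,0],[1,0,0,0,0],[1,0,0,0,0],[1,0,0,0,0],[1,0,0,0,0],[1,0,0,0,0],[1,0,0,0,0],[1,0,0,0,0],[1,0,0,0,0],[1,0,0,0,0],[1,0,0,0,0]],
  ],
  force=30,
)

```text
t: 45.58
tool_pos: [0.6063, -0.0445, 0.0373]
orientation: [2.929, 1.136, -0.0]
force: [0.4, -0.7, -1.2]
opening: 0.0138
gripper_force: 30.0
```

send_rows(
  plan=[
    [[1,-0.019,0.022,0,-0.083],[1,-0.019,0.022,0,-0.083],[1,-0.036,0.046,0,-0.167],[1,-0.036,0.046,0,-0.167],[1,-0.051,0.072,0,-0.25],[1,-0.051,0.072,0,-0.25],[1,-0.063,0.098,0,-0.333],[1,-0.063,0.098,0,-0.333],[1,-0.073,0.126,0,-0.417],[1,-0.073,0.126,0,-0.417],[1,-0.081,0.154,0,-0.5],[1,-0.081,0.154,0,-0.5],[1,-0.086,0.184,0,-0.583],[1,-0.086,0.184,0,-0.583],[1,-0.088,0.212,0,-0.667],[1,-0.088,0.212,0,-0.667],[1,-0.088,0.242,0,-0.75],[1,-0.088,0.242,0,-0.75],[1,-0.088,0.255,0,-0.78],[1,-0.087,0.265,0,-0.8]],
  ],
)

```text
t: 47.25
tool_pos: [0.5891, 0.0047, 0.0374]
orientation: [3.133, -0.142, 0.001]
force: [3.2, -22.7, -3.6]
opening: 0.014
gripper_force: 30.6
```

send_rows(
  plan=[
    [[1,0,0,0,0],[1,0,0,0,0],[1,0,0,0,0]],
  ],
)

```text
t: 47.5
tool_pos: [0.5891, 0.0046, 0.0374]
orientation: [3.134, -0.141, 0.001]
force: [3.5, -13.7, -3.1]
opening: 0.0136
gripper_force: 30.6
```

send_rows(
  plan=[
    [[1,0,-0.012,0,0.03],[1,0,-0.012,0,0.03],[-1,0,-0.012,0,0.03],[-1,0,-0.012,0,0.03],[-1,0,-0.012,0,0.03],[-1,0,-0.012,0,0.03],[-1,0,-0.012,0,0.03],[-1,0,-0.012,0,0.03],[-1,0,-0.012,0,0.03],[-1,0,-0.012,0.3,0.03],[-1,0,-0.012,0.6,0.03],[-1,0,-0.012,0.72,0.03],[-1,-0.2,-0.1,0.72,0.1],[-1,-0.4,-0.2,0.72,0.2],[-1,-0.6,-0.3,0.72,0.3],[-1,-0.8,-0.4,0.72,0.4],[-1,-0.86,-0.4,0.72,0.5],[-1,-0.86,-0.4,0.72,0.6],[-1,-0.86,-0.4,0.72,0.7],[-1,-0.86,-0.4,0.72,0.8]],
  ],
  force=8,
)

```text
t: 49.17
tool_pos: [0.4166, -0.0718, 0.1817]
orientation: [2.926, 1.143, 0.002]
force: [-0.3, -0.4, 0.8]
opening: 0.093
gripper_force: 0.0
```

Run:
```python
from h import *
i,d=viewer.read_camera("top");lever(i,d)
i,d=viewer.read_camera("side");P=pts("side",d)
m=(P[...,2]>.064)&(P[...,2]<.076)&(i.max(2)<90)&(abs(P[...,0]-.41)<.05);
for s in (1,-1): print("side top",rect(P,m&(abs(P[...,1]-s*.08)<.05)))
s=telemetry.read_state();print(s["tool_pos"].round(4),s["orientation"].round(3),s["opening"],s["t"])
```

```text
lever dir -2.3537436 ends [[566.0, 4.7], [668.2, 0.5]] n 233
side top (array([423.5,  89.2]), array([32.3, 43.6]), 1.8, np.int64(204), np.float64(70.5))
side top (array([407.9, -79.2]), array([46.5, 31.5]), 86.1, np.int64(159), np.float64(70.5))
[ 0.4168 -0.0716  0.1816] [2.927e+00 1.139e+00 1.000e-03] 0.0931108250205034 49.2667
```

The lever reads -2.4 degrees, so it is shut. The housing in the -y pocket has been nudged about 8 mm in x and 6 mm in y, but it still stands flat in its pocket, with its top at 70.5 mm. I'll pick it up at the corrected spot, (0.4096, -0.082).

send_rows(
  plan=[
    [[-1,-0.036,-0.052,0,0.733],[-1,-0.036,-0.052,0,0.733],[-1,-0.036,-0.052,0,0.733],[-1,-0.036,-0.052,0,0.733],[-1,-0.036,-0.052,0,0.733],[-1,-0.036,-0.052,0,0.733],[-1,-0.036,-0.052,-0.2,0.733],[-1,-0.036,-0.052,-0.4,0.733],[-1,-0.036,-0.052,-0.4,0.733],[-1,-0.036,-0.052,-0.4,0.733]],
  ],
)

```text
t: 50.1
tool_pos: [0.4076, -0.0811, 0.0997]
orientation: [-2.289, -2.144, 0.004]
force: [-0.2, -0.4, 0.7]
opening: 0.0931
gripper_force: 0.0
```

Run:
```python
from h import *
i,d=viewer.read_camera("side");P=pts("side",d)
m=(P[...,2]>.064)&(P[...,2]<.076)&(i.max(2)<90)&(abs(P[...,0]-.41)<.05);
for s in (1,-1): print("side top",rect(P,m&(abs(P[...,1]-s*.08)<.05)))
cv2.imwrite("pics/c11.png",cv2.resize(i[110:290,270:420],None,fx=3.3,fy=3.3,interpolation=cv2.INTER_CUBIC))
s=telemetry.read_state();print(s["tool_pos"].round(4),s["orientation"].round(3),s["opening"],s["t"])
```

```text
side top (array([422.9,  88.4]), array([46.8, 32.1]), 88.1, np.int64(203), np.float64(70.4))
side top (array([408. , -76.5]), array([53.1, 30.4]), 87.3, np.int64(170), np.float64(70.3))
[ 0.4095 -0.0817  0.102 ] [-2.291e+00 -2.148e+00  1.000e-03] 0.09320160205934318 50.15
```

View pics/c11.png

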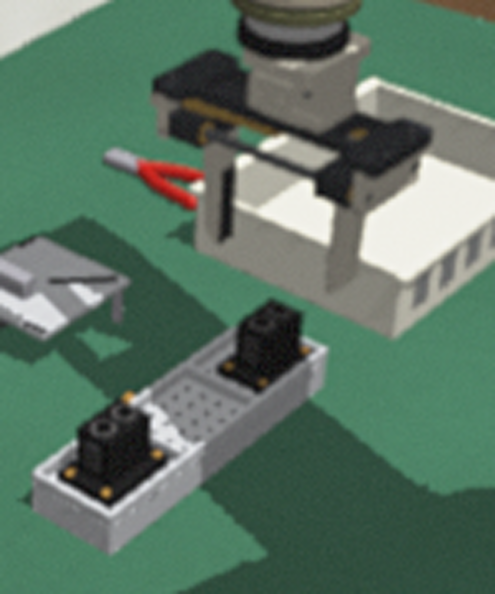

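Crop c11 shows both housings upright in their pockets, the far one at (268,340), with the open fingers straddling it. Descend and grip.

send_rows(
  plan=[
    [[-1,0,0.01,-0.12,0],[-1,0,0.01,-0.22,0],[-1,0,0.01,-0.3,0],[-1,0,0.01,-0.36,0],[-1,0,0.01,-0.39,0],[-1,0,0.01,-0.39,0],[-1,0,0.01,-0.39,0]],
  ],
  force=8,
)

```text
t: 50.73
tool_pos: [0.4112, -0.0804, 0.0252]
orientation: [2.289, 2.148, 0.002]
force: [-0.6, -0.4, 0.1]
opening: 0.093
gripper_force: 0.0
```

send_rows(
  plan=[
    [[1,0,0,0,0],[1,0,0,0,0],[1,0,0,0,0],[1,0,0,0,0],[1,0,0,0,0],[1,0,0,0,0],[1,0,0,0,0],[1,0,0,0,0],[1,0,0,0,0],[1,0,0,0,0],[1,0,0,0,0],[1,0,0,0,0],[1,0,0,0,0],[1,0,0,0,0]],
  ],
  force=8,
)

```text
t: 51.9
tool_pos: [0.4099, -0.08, 0.0234]
orientation: [2.29, 2.15, 0.0]
force: [1.5, 0.2, 0.4]
opening: 0.03
gripper_force: 8.0
```

send_rows(
  plan=[
    [[1,0,0,0.08,0],[1,0,0,0.2,0],[1,0,0,0.35,0],[1,0,0,0.5,0],[1,0,0,0.6,0],[1,0.02,-0.1,0.6,0],[1,0.04,-0.22,0.6,0],[1,0.06,-0.34,0.6,0],[1,0.08,-0.46,0.6,0],[1,0.1,-0.58,0.6,0],[1,0.12,-0.7,0.6,0],[1,0.12,-0.8,0.6,0],[1,0.12,-0.8,0.6,0],[1,0.12,-0.8,0.6,0],[1,0.12,-0.8,0.6,0]],
  ],
)

```text
t: 53.15
tool_pos: [0.4333, -0.2392, 0.1429]
orientation: [-2.29, -2.149, -0.0]
force: [0.1, 0.3, -1.0]
opening: 0.0302
gripper_force: 8.0
```

send_rows(
  plan=[
    [[1,0.02,-0.1,0,0],[1,0.04,-0.22,0,0],[1,0.06,-0.34,0,0],[1,0.08,-0.46,0,0],[1,0.1,-0.58,0,0],[1,0.12,-0.7,0,0],[1,0.12,-0.78,0,0],[1,0.12,-0.82,0,0],[1,0.12,-0.82,0,0],[1,0.12,-0.82,0,0],[1,0.12,-0.82,0,0]],
  ],
)

```text
t: 54.07
tool_pos: [0.4579, -0.4024, 0.1433]
orientation: [-2.289, -2.151, -0.001]
force: [-0.1, -0.2, -0.6]
opening: 0.0297
gripper_force: 8.0
```

send_rows(
  plan=[
    [[1,0,0,-0.12,0],[1,0,0,-0.24,0],[1,0,0,-0.36,0],[1,0,0,-0.46,0],[1,0,0,-0.54,0],[1,0,0,-0.6,0],[1,0,0,-0.64,0],[1,0,0,-0.67,0],[1,0,0,-0.685,0],[1,0,0,-0.692,0],[1,0,0,-0.695,0],[1,0,0,-0.695,0],[1,0,0,-0.695,0]],
  ],
)

```text
t: 55.15
tool_pos: [0.4581, -0.4044, 0.0052]
orientation: [2.289, 2.15, -0.0]
force: [0.1, -0.4, -0.3]
opening: 0.0299
gripper_force: 8.0
```

send_rows(
  plan=[
    [[1,0,0,-0.006,0],[1,0,0,-0.006,0],[0,0,0,-0.006,0],[-0.2,0,0,-0.006,0],[-0.2,0,0,-0.006,0],[-0.2,0,0,-0.006,0],[-0.2,0,0,-0.006,0],[-0.2,0,0,-0.006,0],[-0.2,0,0,0.1,0],[-0.2,0,0,0.3,0],[-0.2,0,0,0.5,0],[-1,0,0,0.7,0],[-1,0,0,0.85,0],[-1,0,0.2,0.85,0],[-1,-0.05,0.4,0.85,0],[-1,-0.1,0.6,0.85,0],[-1,-0.1,0.8,0.85,0],[-1,-0.1,1,0.85,0],[-1,-0.1,1,0.85,0],[-1,-0.1,1,0.85,0]],
  ],
)

```text
t: 56.82
tool_pos: [0.4379, -0.2022, 0.1746]
orientation: [2.286, 2.154, 0.0]
force: [-0.3, -1.1, -0.0]
opening: 0.0929
gripper_force: 0.0
```

Run:
```python
from h import *
i,d=viewer.read_camera("top");lever(i,d)
housings(i,d,350,490,195,305,.04,.06);housings(i,d,350,490,195,305,.008,.06)
housings(i,d,225,345,235,295,0.06,0.08)
i,d=viewer.read_camera("side");P=pts("side",d)
m=(P[...,2]>.064)&(P[...,2]<.076)&(i.max(2)<90)&(abs(P[...,0]-.41)<.05)
print("side top",rect(P,m&(abs(P[...,1]-.08)<.05)))
s=telemetry.read_state();print(s["tool_pos"].round(4),s["orientation"].round(3),s["opening"],s["t"])
```

```text
lever dir -2.4845808 ends [[566.2, 4.7], [668.3, 0.2]] n 229
H (array([424.9,  88.4]), array([47.3, 29.6]), 89.6, np.int64(194), np.float64(69.9)) [240, 256, 20, 13, 194]
side top (array([423.5,  90.2]), array([46.4, 31.5]), 87.1, np.int64(203), np.float64(70.6))
[ 0.4379 -0.2043  0.1746] [ 2.289  2.151 -0.   ] 0.09298374022409732 56.9167
```

send_rows(
  plan=[
    [[-1,-0.03,0.3,0,0],[-1,-0.03,0.6,0,0],[-1,-0.03,0.9,0,0],[-1,-0.03,1,0,0],[-1,-0.03,1,0,0],[-1,-0.03,1,0,0],[-1,-0.03,1,0,0]],
  ],
)

```text
t: 57.5
tool_pos: [0.4321, -0.0037, 0.1744]
orientation: [2.287, 2.153, -0.0]
force: [0.4, -0.2, -0.6]
opening: 0.0929
gripper_force: 0.0
```

send_rows(
  plan=[
    [[-1,-0.035,0.3,0,0.017],[-1,-0.035,0.46,0,0.017],[-1,-0.035,0.46,0,0.017],[-1,-0.035,0.46,0,0.017],[-1,-0.035,0.46,-0.2,0.017],[-1,-0.035,0.46,-0.35,0.017],[-1,-0.035,0.46,-0.35,0.017],[-1,-0.035,0.46,-0.35,0.017]],
  ],
)

```text
t: 58.17
tool_pos: [0.4235, 0.086, 0.1031]
orientation: [-2.272, -2.167, 0.006]
force: [0.2, -0.3, 0.4]
opening: 0.0931
gripper_force: 0.0
```

Run:
```python
from h import *
i,d=viewer.read_camera("top")
housings(i,d,350,490,195,305,.04,.06);housings(i,d,350,490,195,305,.008,.06)
i,d=viewer.read_camera("side");P=pts("side",d)
m=(P[...,2]>.064)&(P[...,2]<.076)&(i.max(2)<90)&(abs(P[...,0]-.41)<.05)
print("side top",rect(P,m&(abs(P[...,1]-.08)<.05)))
s=telemetry.read_state();print(s["tool_pos"].round(4),s["orientation"].round(3),s["opening"],s["t"])
```

```text
H (array([ 458.3, -403.1]), array([45.5, 29.6]), 86.2, np.int64(199), np.float64(49.9)) [432, 244, 20, 13, 199]
H (array([ 458.3, -404. ]), array([61.4, 46.7]), 86.8, np.int64(417), np.float64(35.6)) [425, 241, 27, 19, 417]
side top (array([422.8,  89.3]), array([48. , 31.5]), 90.0, np.int64(215), np.float64(70.2))
[0.426  0.0868 0.1061] [2.272e+00 2.168e+00 2.000e-03] 0.09324530478535849 58.2667
```

send_rows(
  plan=[
    [[-1,0,0,-0.12,0],[-1,0,0,-0.22,0],[-1,0,0,-0.3,0],[-1,0,0,-0.36,0],[-1,0,0,-0.39,0],[-1,0,0,-0.41,0],[-1,0,0,-0.41,0],[-1,0,0,-0.41,0]],
  ],
  force=8,
)

```text
t: 58.93
tool_pos: [0.4259, 0.088, 0.0237]
orientation: [2.27, 2.17, 0.002]
force: [-0.3, 0.7, 0.4]
opening: 0.0925
gripper_force: 0.0
```

send_rows(
  plan=[
    [[1,0,0,0,0],[1,0,0,0,0],[1,0,0,0,0],[1,0,0,0,0],[1,0,0,0,0],[1,0,0,0,0],[1,0,0,0,0],[1,0,0,0,0],[1,0,0,0,0],[1,0,0,0,0],[1,0,0,0,0],[1,0,0,0,0],[1,0,0,0,0],[1,0,0,0,0]],
  ],
  force=8,
)

```text
t: 60.1
tool_pos: [0.4247, 0.0881, 0.0223]
orientation: [-2.271, -2.171, -0.0]
force: [0.1, 0.1, -0.7]
opening: 0.0296
gripper_force: 8.0
```

send_rows(
  plan=[
    [[1,0,0,0.08,0],[1,0,0,0.2,0],[1,0,0,0.35,0],[1,0,0,0.5,0],[1,0,0,0.6,0],[1,0.02,-0.1,0.6,0],[1,0.04,-0.22,0.6,0],[1,0.06,-0.34,0.6,0],[1,0.08,-0.46,0.6,0],[1,0.1,-0.58,0.6,0],[1,0.1,-0.7,0.6,0],[1,0.1,-0.82,0.6,0],[1,0.1,-0.94,0.6,0],[1,0.1,-0.94,0.6,0],[1,0.1,-0.94,0.6,0],[1,0.1,-0.94,0.6,0]],
  ],
)

```text
t: 61.43
tool_pos: [0.4445, -0.0995, 0.1421]
orientation: [-2.271, -2.17, -0.0]
force: [-1.0, 0.1, 0.2]
opening: 0.0303
gripper_force: 8.0
```

send_rows(
  plan=[
    [[1,0.02,-0.1,0,0],[1,0.04,-0.22,0,0],[1,0.06,-0.34,0,0],[1,0.08,-0.46,0,0],[1,0.1,-0.58,0,0],[1,0.1,-0.7,0,0],[1,0.1,-0.82,0,0],[1,0.1,-0.92,0,0],[1,0.1,-0.92,0,0],[1,0.1,-0.92,0,0],[1,0.1,-0.92,0,0]],
  ],
)

```text
t: 62.35
tool_pos: [0.4649, -0.2825, 0.1421]
orientation: [-2.269, -2.171, -0.001]
force: [-0.5, 0.5, -0.5]
opening: 0.0298
gripper_force: 8.0
```

send_rows(
  plan=[
    [[1,0,0,-0.12,0],[1,0,0,-0.24,0],[1,0,0,-0.36,0],[1,0,0,-0.46,0],[1,0,0,-0.54,0],[1,0,0,-0.6,0],[1,0,0,-0.64,0],[1,0,0,-0.67,0],[1,0,0,-0.685,0],[1,0,0,-0.692,0],[1,0,0,-0.692,0],[1,0,0,-0.692,0],[1,0,0,-0.692,0]],
  ],
)

```text
t: 63.43
tool_pos: [0.4652, -0.2844, 0.0048]
orientation: [2.27, 2.17, 0.0]
force: [-1.4, -0.4, 0.3]
opening: 0.0301
gripper_force: 8.0
```

send_rows(
  plan=[
    [[1,0,0,-0.009,0],[1,0,0,-0.009,0],[1,0,0,-0.009,0],[0,0,0,-0.009,0],[-0.2,0,0,-0.009,0],[-0.2,0,0,-0.009,0],[-0.2,0,0,-0.009,0],[-0.2,0,0,-0.009,0],[-0.2,0,0,-0.009,0],[-0.2,0,0,0.1,0],[-0.2,0,0,0.3,0],[-0.2,0,0,0.5,0],[-1,0,0,0.7,0],[-1,0,0,0.9,0],[-1,0,0.3,0.9,0],[-1,-0.1,0.6,0.9,0],[-1,-0.1,0.9,0.9,0],[-1,-0.1,1,0.9,0],[-1,-0.1,1,0.9,0],[-1,-0.1,1,0.9,0]],
  ],
)

```text
t: 65.1
tool_pos: [0.4442, -0.0786, 0.1841]
orientation: [-2.265, -2.175, -0.003]
force: [-0.8, 0.1, 0.2]
opening: 0.0924
gripper_force: 0.0
```

send_rows(
  plan=[
    [[-1,0,0.5,0,0],[-1,0,0.7,0,0],[-1,0,0.7,0,0],[-1,0,0.7,0,0],[-1,0,0.7,0,0],[-1,0,0.7,0,0],[-1,0,0.7,0,0],[-1,0,0.7,0,0]],
  ],
)

```text
t: 65.77
tool_pos: [0.4448, 0.0548, 0.1839]
orientation: [2.272, 2.169, -0.001]
force: [0.3, -0.4, 0.3]
opening: 0.093
gripper_force: 0.0
```

Run:
```python
from h import *
i,d=viewer.read_camera("top");lever(i,d)
housings(i,d,350,490,195,305,.04,.06);housings(i,d,350,490,195,305,.008,.06)
cv2.imwrite("pics/fin.png",i)
```

```text
lever dir -2.3365881 ends [[566.5, 4.6], [668.0, 0.5]] n 234
H (array([ 464.9, -284.8]), array([42.8, 29.5]), 85.5, np.int64(193), np.float64(50.2)) [387, 241, 18, 13, 193]
H (array([ 458.5, -402.9]), array([45.2, 29.8]), 86.1, np.int64(202), np.float64(50.0)) [432, 244, 20, 13, 202]
H (array([ 465. , -284.4]), array([59.8, 46.3]), 86.4, np.int64(396), np.float64(37.4)) [380, 238, 25, 19, 396]
H (array([ 458.2, -403.6]), array([60.6, 47.4]), 87.4, np.int64(419), np.float64(37.0)) [425, 241, 27, 19, 419]
```

View pics/fin.png

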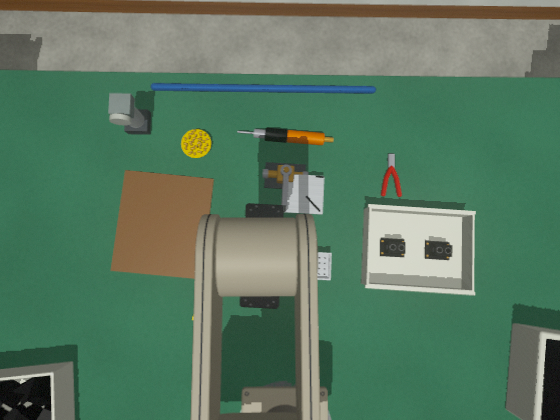

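The final view shows both housings standing flat in the crate at (392,247) and (438,250), with their tops at 50 mm. The valve is shut, the other items are where they were, and the gripper is clear.

```bash
python3 -c "from plant import order; print(order.close_job())"
```

```text
the job is handed in; nothing more can be done
None
```

Job handed in: both housings (only two were on the mat) went through the blow-off tray and now stand upright in the white crate; the valve was shut first, left at its half-way mark for over three seconds, and is shut again.

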